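# Hold a machined block in the corner of a drilling jig

### The arm

A 6-joint arm with a two-finger parallel gripper is mounted at the origin on the work surface. World frame = base frame: x ahead of the robot, y to its left, z up, the work surface at z = 0. Lengths are in m, angles in degrees, forces in N, time in s.
With the tool pointing down it reaches from about 0.275 to 0.725 m from the base axis. Payload 15.9 kg.
Tool frame: the origin (TCP) lies on the centre line of the jaws, within the pads' length; the fingertips stand 8 mm ahead of it and the grasp point (between the pads) lies 11 mm behind it (tip_extent is the distance from the TCP to the fingertips, in m); z points along the fingers, y is the line along which they close (so a half turn about z gives the same grasp; the last joint's range is limited). The gripper opens to 85 mm and grips with 20 to 120 N. Pads are 22 mm wide; open, the fingers measure 114 mm over their backs; the gripper's body (76 mm by 85 mm) begins 54 mm behind the grasp point. The pads swing forward as they close: fully open they stand 13 mm farther back than shut.
Start: joints at [-69.5, 12.198, -1.971, 75.831, 0, 90], TCP at [0.175, -0.468, 0.239] pointing down, gripper open.
Joint ranges: [-170.91, 170.91], [-42.67, 98.43], [-65.05, 77.54], [-120.47, 116.71], [-90, 82.35], [-180, 180]. Speed limits (degrees/s): [108.29, 108.29, 136.94, 147.25, 180, 180].

### API

Orientations are given as a 3x3 rotation matrix whose columns are the frame's x, y, z axes.
In Python, from plant import * gives the robot as it stands. Calls block until the motion is done:
- move_to(position, orientation): joint-space move of the TCP to a pose.
- move_linear(position, attitude=None, feed=0.15, threshold=None): straight line of the TCP; attitude=None keeps the orientation; feed is the mean speed in m/s. With threshold (N) it stops when the force on the tool has changed by that much, and returns True; else False.
- set_joints(angles): joint-space move.
- let_go() and gripper_close(force=None): open the fingers fully, or close them until they stop; force is the grip in N (None keeps the last).
- hold(seconds).
- inverse_kinematics(position, orientation): joint angles nearest the present ones, or None.
- read_state(): the state.
- camera(name): name is "scene" or "top"; returns a dict with "img" (400x640x3 uint8, red, green, blue), "depth" (400x640 float32, m along the optical axis (not along the pixel's ray), 0 where there is no reading), "K" (3x3 intrinsics, pixels), "pose" (4x4, takes a point from camera to world coordinates). Camera axes: x right, y down, z forward; pixel columns grow to the right and rows downward; lengths in m; the calibration is good to about 2 mm. A picture is of the moment at which its call begins.
A pose or a line that the arm cannot do raises MotionError and nothing moves.
- sign_off(): hands the job in; it is judged then, once.
Trained networks look in a picture, given as the dict that the camera call returned (one of the last four; its "shot" number tells which), for a name from the list of things; names that differ only in an ending like _2 or _b are one class to them, and where a whole thing is asked for, a point or a joint stands for the part that bears it (a point fixed in the world has none). Each returns a list of dicts, best first, with "score" (0 to 1); they miss things now and then, are a little off and sometimes report something else, mostly with a low value. They report only what shows in the picture. A call takes as long as a camera call. They do not tell look-alikes from the thing itself.
- outline_of(query, picture): "region" (400x640 bool, what is visible of it) and "rect" ([left, top, right, bottom] in pixels, round what is visible of it).
- landmark_of(query, picture): "location" ([column, row] in pixels: a listed point, or the origin of a listed thing).
The state is a dict: "time": time; "joints": joint angles; "qd": joint speeds; "joint_torque": joint torques, N m; "tool_pos": TCP position; "orientation": TCP orientation; "contact_force": force on the tool from outside, world axes, zero at the start; "moment": the same for the moment, N m; "finger_gap": finger opening in m; "gripper_force": force on a finger pad.
Only numpy, scipy, OpenCV 4.12 (cv2) and the standard library are available. Lean on these libraries where they do the work, as an engineer would, in place of code of your own. Each camera call takes 0.05 s, during which the arm holds its last target. There are 200 camera calls.

### The job

Swing the jig's folding stop bar out until it is fully home on its end stop, square to the fixed fence. Then set the T-shaped machined block, rib up and flat on the jig's base plate, in the corner between the fixed fence and the stop bar, press it so that it is flush against both at once, and finish while still holding it pressed there; do not let go. Leave the blue disc, the steel pillar and the screwdriver where they are.

Things in the scene. Friction and masses are not known exactly. Their poses are not given: they have to be found in the camera images.
- jig: Corner jig, screwed down to the table: an aluminium base plate 200 (x) x 190 (y) x 10 mm thick. Origin at the centre of the plate's underside, on the table; z up. Along its +x edge stands the fixed fence, and near its +x +y corner is the hinge of the folding stop bar. Friction on the plate is about 0.5 to 0.7, so pressing down adds drag to a sideways push.
- fence: Fixed fence of the jig, a dark steel bar 20 (x) x 180 (y) x 20 mm high on the base plate, so its top is 30 mm above the table. Origin at the centre of its underside, at x +80, y 0, z +10 mm in the jig's frame; same axes as the jig. Its working face looks to the jig's -x and lies at x = +70 mm in the jig's frame.
- stop (a joint): Angle of the folding stop bar about the upright hinge, rad. 0: folded, lying along the fixed fence and pointing to the jig's -y. It grows clockwise seen from above. 1.571: fully out against its rigid end stop, the bar pointing to the jig's -x, square to the fence. Starts between 0 and 0.6. Stiff by friction only (about 0.06 N m), no spring: it stays where it is left.
- stop_hinge (a point): Point on the stop bar's hinge axis, at the base plate's top, at x +61, y +80, z +10 mm in the jig's frame.
- stop_bar: The folding stop bar: dark steel, 16 mm wide, 110 mm long from the hinge axis, its top 30 mm above the table. Origin on the hinge axis at the base plate's top; the bar runs along its own -y. Its working face is its own +x side, 8 mm from its centre line; fully out, that face looks to the jig's -y and lies at y = +72 mm in the jig's frame. A block pressed on that face pushes the bar against its end stop.
- stop_post (a point): Centre of the top of the upright steel post on the stop bar, its grip: a round post 14 mm in diameter and 36 mm tall, standing on the bar 100 mm from the hinge axis, from 30 to 66 mm above the table. It turns with the bar.
- corner (a point): The point at the base plate's top (10 mm above the table) where the working faces of the fence and of the fully opened stop bar meet, at x +70, y +72 mm in the jig's frame; same axes as the jig. The block belongs in the quadrant of -x and -y from here.
- block: Loose machined aluminium T-block, about 0.35 to 0.55 kg, starting rib up on the table beside the jig. Foot 70 (own x) x 64 (own y) x 26 mm high; on it, centred, a rib 70 (x) x 22 (y) x 34 mm high to grip by, from 26 to 60 mm above the block's underside. Origin at the centre of its underside. Standing on the base plate, its foot is 6 mm taller than the fence and the stop bar. It may go in any of the four square ways round.
- disc: Blue plastic disc, 120 mm in diameter, 12 mm high, lying on the table; leave alone. Origin at the centre of its underside.
- pillar: Small steel pillar, 38 mm foot, 25 mm in diameter, 55 mm tall; leave alone. Origin at the centre of its underside.
- driver: Screwdriver lying on the table about along x, some 200 mm long; leave alone. Origin near its middle.
Not all that is in view belongs to the job. Of the things that look like the block, take the one that is nearest to the robot's base at the start.

How it is judged (in metres and radians):
On the way, in this order (a step that is already met when the one before it is completed fails the run):
1. the stop bar is swung out to its end stop (value of joint stop above 1.5 rad), for 0.2 s.
2. the block sits flat in the corner, pressed against the fence and the stop bar at once by the robot (contact force between block and fence above 1 N and contact force between block and stop_bar above 1 N and value of joint stop above 1.5 rad and x of block in the frame of corner between -0.04 and -0.027 m and y of block in the frame of corner between -0.041 and -0.026 m and z of block in the frame of corner between -0.003 and 0.003 m and angle between block's own z axis and vertical below 0.06 rad and (angle between the x axis of block and the x axis of jig, either way round below 0.06 rad or angle between the x axis of block and the y axis of jig, either way round below 0.06 rad) and (contact force between block and the fingers above 1 N or contact force between block and the arm above 1 N)), for 0.2 s.
At the end, for the whole second after the job is handed in: Stop bar out (over 1.50 rad); block rib up and flat on the base plate (3 mm, 0.06 rad), square to the jig (0.06 rad), in the corner, pressing on the fence and on the stop bar with over 1 N each, at rest (under 10 mm/s), the robot still pressing it with over 1 N (all of step 2 and linear speed of block below 0.01 m/s); the arm keeps its last pose, push and grip.
It fails at once if the blue disc is moved by more than 30 mm (distance of disc from where it was at the start of the episode above 0.03 m).
It fails at once if the steel pillar is moved by more than 30 mm (distance of pillar from where it was at the start of the episode above 0.03 m).
It fails at once if the screwdriver is moved by more than 30 mm (distance of driver from where it was at the start of the episode above 0.03 m).
It also fails if it takes over 72 s, if anything falls off the work surface, if the arm or the gripper's body presses on something with over 40 N, if the wrist force passes 120 N, or if a joint passes its speed limit or range.

## Working session

There is one attempt and no reset: what is moved stays moved. The work goes in short steps, each a Python script; the robot and the scene stay as the last script left them, time stands still between calls to the robot, and variables do not carry over. Pictures are saved under pics/ and viewed, at most 10 in all, crops included, and the job is handed in when it is done.

```bash
mkdir -p pics; ls; cat > h.py <<'E'
from plant import *
import numpy as np, cv2
def world(pic,u,v,z=None):
    K=pic["K"];T=pic["pose"];r=np.array([(u-K[0,2])/K[0,0],(v-K[1,2])/K[1,1],1.])
    if z is None: d=pic["depth"][int(round(v)),int(round(u))]
    else: d=(z-T[2,3])/(T[:3,:3]@r)[2]
    return T[:3,:3]@(r*d)+T[:3,3]
def cloud(pic):
    K=pic["K"];T=pic["pose"];v,u=np.mgrid[:400,:640];d=pic["depth"]
    P=np.stack([(u-K[0,2])/K[0,0]*d,(v-K[1,2])/K[1,1]*d,d],-1)@T[:3,:3].T+T[:3,3]
    P[d==0]=np.nan
    return P
def save(pic,n,crop=None,s=1):
    im=pic["img"][:,:,::-1]
    if crop: l,t,r,b=crop; im=im[t:b,l:r]
    cv2.imwrite("pics/"+n,cv2.resize(im,None,fx=s,fy=s,interpolation=cv2.INTER_CUBIC))
def rz(a): # tool down, tool x... y axis (closing) at angle a(deg) from world x
    a=np.radians(a);y=np.array([np.cos(a),np.sin(a),0]);z=np.array([0,0,-1.]);return np.stack([np.cross(y,z),y,z],1)
E
python3 - <<'E'
from h import *
for n in("top","scene"):
    p=camera(n);save(p,n+"0.png")
    print(n,p["pose"][:3,3].round(3))
    for q in("jig","fence","stop_bar","block","disc","pillar","driver"):
        for o in outline_of(q,p):
            l,t,r,b=o["rect"];P=cloud(p)[o["region"]];print(q,round(o["score"],2),[int(x) for x in o["rect"]],np.nanmedian(P,0).round(3))
    for q in("stop_hinge","stop_post","corner","jig","block"):
        print(q,[(round(o["score"],2),np.round(o["location"],1)) for o in landmark_of(q,p)])
print(read_state()["orientation"])
E
```

```text
pics
top [0.449 0.011 1.262]
jig 0.96 [258, 189, 322, 256] [0.533 0.055 0.012]
fence 0.73 [259, 193, 321, 201] [0.613 0.054 0.031]
stop_bar 0.64 [262, 200, 296, 219] [0.572 0.08  0.031]
stop_bar 0.33 [259, 190, 323, 254] [0.533 0.054 0.012]
block 0.63 [431, 230, 461, 254] [ 0.462 -0.404  0.029]
block 0.62 [394, 205, 426, 232] [ 0.538 -0.296  0.03 ]
block 0.6 [358, 211, 382, 237] [ 0.513 -0.177  0.03 ]
disc 0.89 [389, 137, 425, 177] [ 0.725 -0.3    0.01 ]
pillar 0.62 [352, 173, 362, 184] [ 0.655 -0.146  0.026]
pillar 0.34 [265, 200, 295, 218] [0.572 0.084 0.031]
pillar 0.29 [262, 197, 295, 217] [0.575 0.087 0.032]
driver 0.78 [171, 227, 183, 263] [0.468 0.387 0.025]
stop_hinge [(0.81, array([265.5, 204.7]))]
stop_post [(0.63, array([293.3, 210.7]))]
corner [(0.9, array([266.2, 199. ])), (0.25, array([369.3, 225.1]))]
jig [(0.59, array([289.4, 220.1]))]
block [(0.91, array([408.9, 220.5])), (0.79, array([371.3, 226.7])), (0.59, array([446.5, 240.9])), (0.29, array([404.9, 153.1]))]
scene [ 1.336 -0.722  0.745]
jig 0.66 [268, 184, 372, 245] [0.557 0.037 0.014]
jig 0.25 [284, 249, 302, 2
[... 362 characters left out ...]
4, 257, 167, 304] [ 0.474 -0.416  0.031]
disc 0.89 [227, 296, 288, 347] [ 0.727 -0.305  0.011]
pillar 0.89 [286, 251, 301, 277] [ 0.667 -0.158  0.029]
driver 0.64 [268, 188, 370, 246] [0.557 0.036 0.014]
driver 0.57 [366, 149, 419, 176] [0.489 0.379 0.02 ]
stop_hinge [(0.87, array([356.5, 208.4]))]
stop_post [(0.96, array([318.2, 196.2]))]
corner [(0.88, array([358.2, 209.6]))]
jig [(0.83, array([318.1, 216.5])), (0.74, array([291.8, 273.9]))]
block [(0.9, array([242.5, 250.8])), (0.78, array([144.9, 286.8])), (0.63, array([210.9, 283.9]))]
[[ 9.36675752e-01  3.50197853e-01 -2.14896744e-06]
 [ 3.50197853e-01 -9.36675751e-01  2.10597187e-05]
 [ 5.36218259e-06 -2.04786916e-05 -1.00000000e+00]]
```

```bash
python3 - <<'E'
from h import *
p=camera("top");save(p,"t1.png",(245,130,475,280),3.4)
P=cloud(p)
# jig from fence top & plate
def rect(m,lo,hi):
    Q=P[m];Q=Q[(Q[:,2]>lo)&(Q[:,2]<hi)];r=cv2.minAreaRect(Q[:,:2].astype(np.float32)*1000);return np.round(r[0],1),np.round(r[1],1),round(r[2],2),len(Q)
o=outline_of("jig",p)[0]["region"]
print("plate",rect(o,.004,.018))
print("fence",rect(outline_of("fence",p)[0]["region"],.024,.036))
print("bar",rect(outline_of("stop_bar",p)[0]["region"],.024,.036))
for o in outline_of("block",p):
    print("blk",np.round(o["rect"]),"foot",rect(o["region"],.018,.034),"rib",rect(o["region"],.05,.068))
for q,z in(("stop_hinge",.01),("stop_post",.066),("corner",.01)):
    l=landmark_of(q,p)[0]["location"];print(q,world(p,*l,z).round(4))
p=camera("scene");P=cloud(p)
for o in outline_of("block",p): print("blk s rib",rect(o["region"],.05,.068))
for q,z in(("stop_hinge",.01),("stop_post",.066),("corner",.01)):
    l=landmark_of(q,p)[0]["location"];print(q,world(p,*l,z).round(4))
save(p,"s1.png",(110,140,430,350),2.4)
E
```

```text
plate (array([534.7,  54.4]), array([189.1, 200.6]), 89.3, 3539)
fence (array([613.1,  54. ]), array([172.,  19.]), 88.45, 367)
bar (array([572.1,  81.1]), array([102.9,  16.2]), 63.9, 169)
blk [397. 204. 424. 232.] foot (array([ 541.8, -301.8]), array([70.1, 65. ]), 46.05, 300) rib (array([ 542.2, -301.5]), array([70.2, 22.7]), 45.86, 206)
blk [434. 232. 463. 252.] foot (array([ 462.1, -407.7]), array([70.4, 61.7]), 88.65, 360) rib (array([ 464.2, -409.2]), array([70.8, 20.2]), 88.63, 177)
blk [362. 215. 381. 238.] foot (array([ 513.1, -182.6]), array([64.2, 69.2]), 83.67, 297) rib (array([ 512.2, -182.7]), array([22.8, 67.1]), 83.45, 196)
stop_hinge [0.587  0.1334 0.01  ]
stop_post [0.5532 0.0414 0.066 ]
corner [0.6025 0.1273 0.01  ]
blk s rib (array([ 514.7, -185.7]), array([23.9, 73.6]), 83.62, 243)
blk s rib (array([ 542.9, -303.9]), array([69.6, 27.3]), 46.77, 358)
blk s rib (array([ 463.5, -413.1]), array([28.8, 69.1]), 1.49, 354)
blk s rib (array([555.8,  38.3]), array([ 8.5, 16. ]), 79.59, 30)
stop_hinge [0.5964 0.1334 0.01  ]
stop_post [ 0.6047 -0.0152  0.066 ]
corner [0.6096 0.1253 0.01  ]
```

View pics/t1.png

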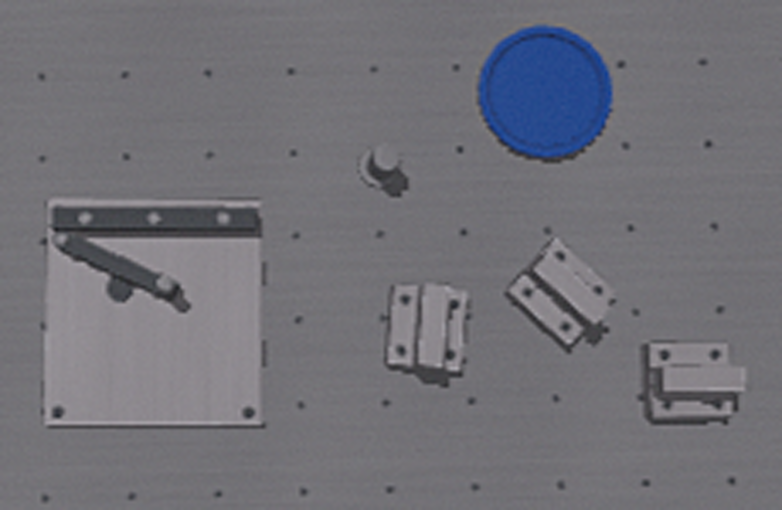

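View pics/s1.png

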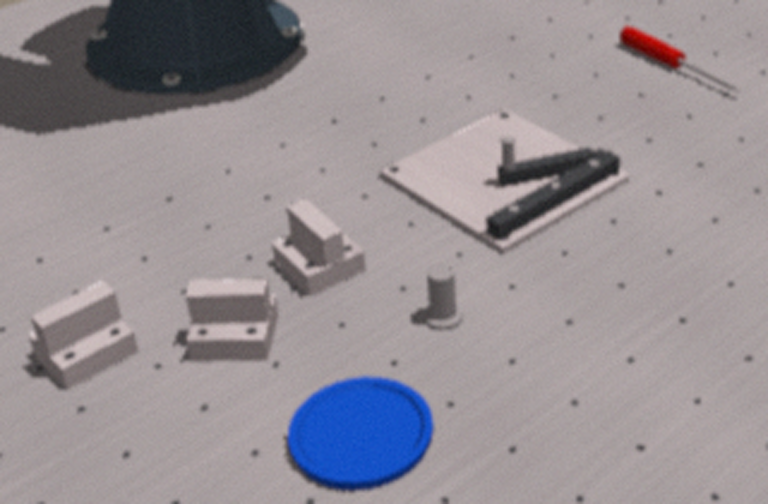

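A at (371,226), B at (410,218) and C at (446,242) all look like the block. A is nearest to the base (0.545 m, against 0.62 m for B and C), and the crop shows it rib up, so I'll take A. First I swing the bar, pushing its post with closed fingers from the fence side.

```bash
cat > swing.py <<'E'
from h import *
H=np.array([.597,.1334]);R=.1
def pose(th,off,flip,z=.048):
    t=np.radians(th);d=np.array([-np.sin(t),-np.cos(t)]);tg=np.array([-np.cos(t),np.sin(t)])
    return [*(H+R*d-off*tg),z],rz(-90-th+180*flip)
for flip in(0,1):
    js=[inverse_kinematics(*pose(th,.019,flip)) for th in(26,60,95)]
    print(flip,[None if j is None else np.round(j,0) for j in js])
    if all(j is not None for j in js) and max(abs(j[5]) for j in js)<150: break
gripper_close(20)
p,o=pose(24,.032,flip,.14);move_to(p,o)
p[2]=.048;print("down",move_linear(p,feed=.12,threshold=8))
for th in range(28,89,6):
    p,o=pose(th,.019,flip);
    if move_linear(p,o,feed=.08,threshold=10): print("hit",th);break
p,o=pose(91,.006,flip);print("end",move_linear(p,o,feed=.03,threshold=8))
s=read_state();print(s["time"],np.round(s["tool_pos"],4),np.round(s["contact_force"],1),s["finger_gap"])
hold(.3)
print(np.round(read_state()["contact_force"],1))
p=camera("top");save(p,"t2.png",(245,170,400,280),4)
E
python3 swing.py
```

```text
0 [array([   4.,   27.,  -10.,   53.,    0., -150.]), array([   7.,   22.,  -18.,   50.,    0., -113.]), array([ 14.,  20., -20.,  50.,   0., -71.])]
1 [array([  4.,  27., -10.,  53.,   0.,  30.]), array([  7.,  22., -18.,  50.,   0.,  67.]), array([ 14.,  20., -20.,  50.,   0., 109.])]
down False
end True
9.5417 [0.4974 0.1156 0.0478] [ 1.  -6.8  4.6] -0.00039364430161586544
[ 1.1 -4.2  3.9]
```

```bash
cat > pick.py <<'E'
from h import *
s=read_state();p=np.array(s["tool_pos"])
p[1]-=.006;move_linear(p,feed=.05);p[2]=.15;move_linear(p,feed=.2)
let_go()
B=[.5130,-.1832]
c=[rz(83.5),rz(-96.5)];js=[inverse_kinematics([*B,.14],o) for o in c]
print([np.round(j,0) for j in js if j is not None])
o=min((x for x in zip(c,js) if x[1] is not None),key=lambda x:abs(x[1][5]))[0]
move_to([*B,.14],o)
q=camera("top");save(q,"t3.png",(245,170,400,280),4)
print("down",move_linear([*B,.041],feed=.08,threshold=8))
gripper_close(80);hold(.2)
s=read_state();print(s["finger_gap"],s["gripper_force"],np.round(s["contact_force"],1),s["tool_pos"],s["time"])
move_linear([*B,.15],feed=.15);hold(.2)
s=read_state();print(s["finger_gap"],s["gripper_force"],np.round(s["contact_force"],1),s["time"])
q=camera("scene");save(q,"s3.png",(180,120,420,300),3)
E
python3 pick.py
```

```text
[array([-20.,  20.,  -7.,  64.,   0., -13.]), array([-20.,  20.,  -7.,  64.,   0., 167.])]
down False
0.020337327080769584 79.6264135837555 [-0.4  0.2  5.3] [ 0.5132448  -0.18334738  0.04134248] 15.5917
0.02091476918439697 78.47732305526733 [ 0.4  0.1 -4.1] 16.6667
```

View pics/s3.png

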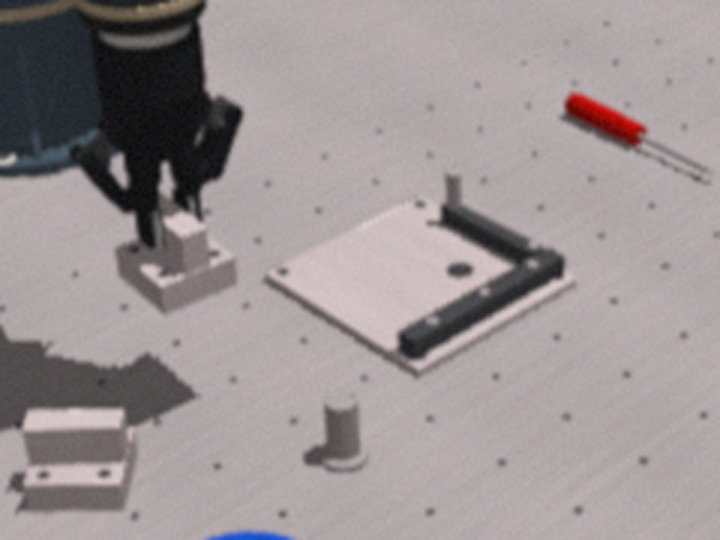

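View pics/t3.png

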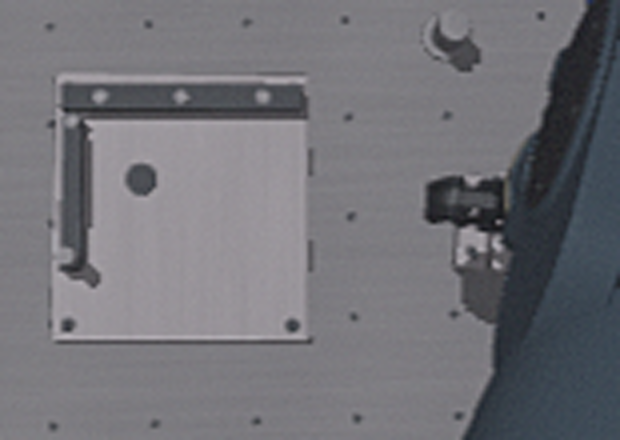

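```bash
cat > place.py <<'E'
from h import *
q=camera("top");P=cloud(q)
print("patch z",(P[213:217,279:283,2]*1000).round(0).tolist(),P[215,280].round(3),"plate z",np.nanmedian(P[240:250,270:310,2]))
s=read_state();o=min((rz(89),rz(-91)),key=lambda m:-m[:,1]@s["orientation"][:,1])
C=np.array([.5623,.0863])
move_to([*C,.15],o);print(read_state()["time"])
move_linear([*C,.062],feed=.12)
print("touch",move_linear([*C,.046],feed=.02,threshold=8))
s=read_state();print(s["time"],np.round(s["tool_pos"],4),np.round(s["contact_force"],1))
hold(.2);q=camera("scene");save(q,"s4.png",(250,160,410,270),4)
E
python3 place.py
```

```text
patch z [[12.0, 13.0, 5.0, 12.0], [13.0, 11.0, 8.0, 17.0], [8.0, 11.0, 15.0, 10.0], [11.0, 11.0, 15.0, 9.0]] [0.553 0.083 0.011] plate z 0.01195987011310673
17.8333
touch True
19.2917 [0.5622 0.0863 0.0513] [-2.6 -0.3  8.9]
```

View pics/s4.png

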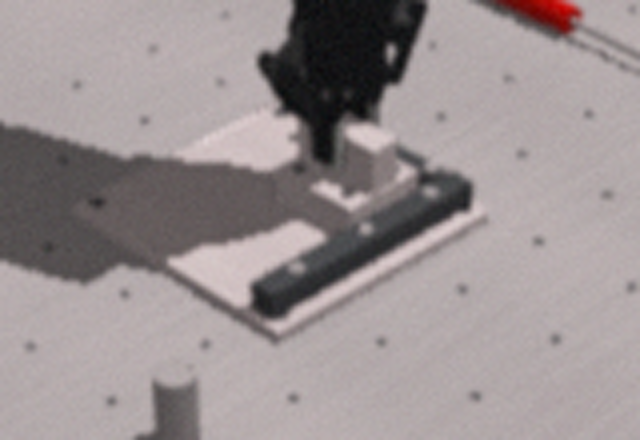

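```bash
cat > press.py <<'E'
from h import *
a=np.radians(-1);ex=np.array([np.cos(a),np.sin(a),0]);ey=np.array([-np.sin(a),np.cos(a),0])
def go(d,th,feed=.01):
    p=np.array(read_state()["tool_pos"])+d;r=move_linear(p,feed=feed,threshold=th)
    s=read_state();print(r,round(s["time"],2),np.round(s["tool_pos"],4),np.round(s["contact_force"],1),np.round(s["moment"],2))
go(ey*.016,14)
go(ex*.018,14)
go(ey*.006,10)
hold(.5);s=read_state();print(np.round(s["tool_pos"],4),np.round(s["contact_force"],1),s["finger_gap"],s["gripper_force"])
E
python3 press.py
```

```text
True 20.38 [0.5626 0.0915 0.0514] [ 0.3 -2.7  5.7] [-0.31 -0.01 -0.26]
True 20.88 [0.5627 0.0914 0.0514] [-1.2 -0.7  8.4] [ 0.17  0.14 -0.06]
True 21.18 [0.5627 0.0916 0.0514] [-0.1 -2.3  5.9] [-0.19 -0.07 -0.15]
[0.5627 0.0915 0.0514] [-0.2 -2.4  6.4] 0.02060461759813012 79.8249900341034
```

```bash
cat > step.py <<'E'
from press_h import *
for i in range(3): go(ex*.002,40)
E
sed '/^go(/,$d' press.py > press_h.py; python3 step.py
```

```text
False 22.1 [0.5645 0.0914 0.0515] [-4.4 -0.8  4.1] [-0.11  0.78  0.04]
False 22.43 [0.5663 0.0914 0.0515] [-3.6 -1.   4.3] [-0.05  0.8   0.03]
False 22.77 [0.5682 0.0913 0.0515] [-3.3 -1.6  4.8] [-0.02  0.69  0.1 ]
```

```bash
python3 - <<'E'
from press_h import *
def until(d,ax,f,n):
    for i in range(n):
        go(d,50)
        if read_state()["contact_force"][ax]<-f: return
until(ex*.001,0,16,9)
until(ey*.001,1,16,7)
hold(.3);print(np.round(read_state()["contact_force"],1))
E
```

```text
False 23.02 [0.569  0.0913 0.0515] [-3.5 -1.2  5.3] [0.02 0.93 0.07]
False 23.27 [0.5695 0.0913 0.0515] [-8.3 -1.7  7.6] [0.04 1.49 0.03]
False 23.52 [0.5695 0.0913 0.0516] [-10.6  -1.4  10.9] [0.06 2.06 0.01]
False 23.77 [0.5695 0.0913 0.0516] [-11.1  -1.6  10.6] [0.01 2.11 0.02]
False 24.02 [0.5695 0.0913 0.0516] [-11.   -0.5  11.2] [ 0.02  2.15 -0.03]
False 24.27 [0.5695 0.0913 0.0515] [-11.    0.   10.6] [-0.    2.15 -0.05]
False 24.52 [0.5695 0.0913 0.0515] [-11.   -0.5  10.9] [ 0.06  2.15 -0.03]
False 24.77 [0.5695 0.0913 0.0515] [-10.7  -0.3  10.6] [ 0.02  2.1  -0.01]
False 25.02 [0.5695 0.0914 0.0516] [-10.5  -2.   11.8] [-0.    2.09  0.02]
False 25.31 [0.5694 0.0916 0.0516] [-5.  -7.1  6.4] [-1.25  0.81 -0.04]
False 25.56 [0.5694 0.0916 0.0516] [-4.1 -7.9  5. ] [-1.58  0.63 -0.08]
False 25.81 [0.5694 0.0916 0.0516] [-3.3 -8.2  4.7] [-1.69  0.62 -0.05]
False 26.06 [0.5693 0.0916 0.0516] [-3.6 -7.1  5.1] [-1.66  0.65 -0.09]
False 26.31 [0.5693 0.0916 0.0516] [-3.2 -7.9  4.9] [-1.63  0.56 -0.08]
False 26.56 [0.5693 0.0916 0.0516] [-2.9 -7.6  5.6] [-1.64  0.6  -0.14]
False 26.81 [0.5693 0.0916 0.0516] [-3.  -8.5  5.8] [-1.61  0.62 -0.17]
[-3.6 -8.1  5.3]
```

```bash
python3 - <<'E'
from press_h import *
p0=np.array([.5693,.0916,.0515])
for dx,dy in((.0005,.0015),(.001,.0025),(.002,.003)):
    move_linear(p0+ex*dx+ey*dy,feed=.01,threshold=50);hold(.2)
    s=read_state();print(round(s["time"],2),np.round(s["tool_pos"],4),np.round(s["contact_force"],1),np.round(s["moment"],2))
q=camera("scene");save(q,"s5.png",(290,160,390,240),6)
q=camera("top");save(q,"t5.png",(250,180,350,260),6)
E
```

```text
27.56 [0.5694 0.0917 0.0516] [ -6.5 -11.6  10.1] [-2.33  1.41 -0.09]
28.02 [0.5694 0.0918 0.0516] [-12.  -18.4  15.6] [-3.7   2.19 -0.05]
28.48 [0.5696 0.0918 0.0517] [-18.7 -21.1  23.2] [-4.42  3.63 -0.07]
```

View pics/s5.png

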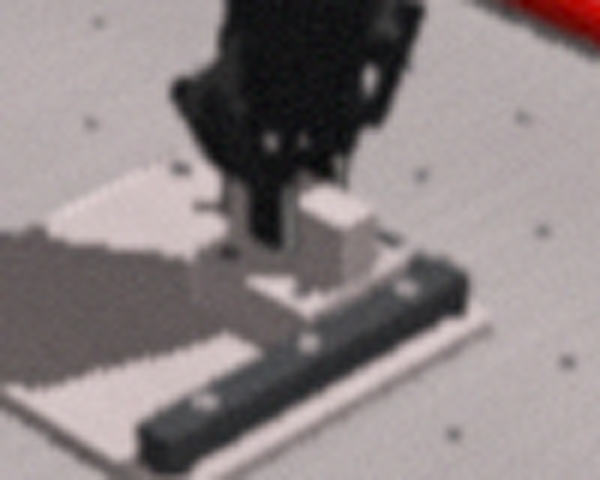

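View pics/t5.png

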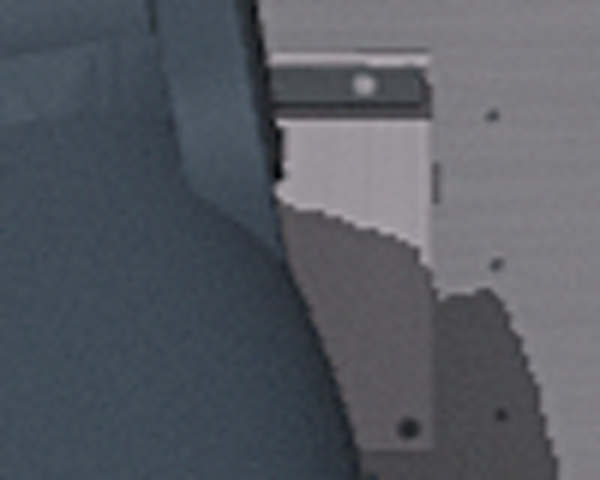

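The block is seated on the fence. The y contact could just be friction, so I back off in x, push y freely to locate the bar, then press both.

```bash
python3 - <<'E'
from press_h import *
p0=np.array([.5695,.0916,.0515])
def m(dx,dy,dz=0):
    move_linear(p0+ex*dx+ey*dy+[0,0,dz],feed=.012,threshold=60);hold(.15)
    s=read_state();print((dx,dy),round(s["time"],2),np.round(s["tool_pos"],4),np.round(s["contact_force"],1),np.round(s["moment"],2))
m(-.004,-.002,.0003)
for dy in(-.001,0,.001,.002,.003): m(-.004,dy,.0003)
E
```

```text
(-0.004, -0.002) 29.52 [0.5655 0.0897 0.0517] [ 0.6  0.1 -3.5] [0.   0.04 0.02]
(-0.004, -0.001) 29.92 [0.5655 0.0907 0.0518] [-0.2 -0.1 -4.7] [-0.02 -0.04 -0.02]
(-0.004, 0) 30.32 [0.5655 0.0916 0.0518] [-0.1 -3.2 -2.9] [-0.51  0.04 -0.04]
(-0.004, 0.001) 30.72 [0.5654 0.0918 0.0519] [-1.9 -8.7 -0.3] [-1.84  0.27 -0.17]
(-0.004, 0.002) 31.12 [0.5654 0.0919 0.0519] [ -3.  -14.7   2.3] [-3.17  0.5  -0.34]
(-0.004, 0.003) 31.52 [0.5653 0.0921 0.052 ] [ -3.2 -21.1   3.3] [-4.54  0.6  -0.29]
```

```bash
python3 - <<'E'
from press_h import *
p0=np.array([.5695,.0916,.0514])
def m(dx,dy,dz=0,f=.012):
    move_linear(p0+ex*dx+ey*dy+[0,0,dz],feed=f,threshold=60);hold(.2)
    s=read_state();print((dx,dy),round(s["time"],2),np.round(s["tool_pos"],4),np.round(s["contact_force"],1),np.round(s["moment"],2))
m(-.003,-.001)
m(.0012,-.0005);m(.002,.001);m(.0025,.002);m(.0025,.0028)
hold(1)
s=read_state();print(np.round(s["contact_force"],1),np.round(s["tool_pos"],4))
print(sign_off())
E
```

```text
(-0.003, -0.001) 32.21 [0.5666 0.0908 0.0515] [-3.  -1.2  3.6] [-0.09  0.32 -0.  ]
(0.0012, -0.0005) 32.91 [0.5695 0.0911 0.0516] [-11.9  -1.6  12.8] [-0.09  2.38 -0.08]
(0.002, 0.001) 33.4 [0.5697 0.0915 0.0516] [-18.  -10.4  19.7] [-1.86  3.47 -0.32]
(0.0025, 0.002) 33.85 [0.5698 0.0917 0.0517] [-20.6 -15.3  24.8] [-3.04  4.26 -0.41]
(0.0025, 0.0028) 34.3 [0.5698 0.0918 0.0517] [-21.4 -20.2  25.5] [-4.03  4.3  -0.35]
[-21.  -21.   26.4] [0.5698 0.0918 0.0517]
the job is handed in; nothing more can be done
None
```

The job is handed in at about 35 s: the stop bar was pushed out to its end stop, and the T-block is flat in the corner, still gripped and held at about 21 N towards both the fence and the bar (wrist reading). No verdict came back.

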